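# Seat the blending cup on its pegged base

### The job

Pick up the white blending cup and seat it on the black blender base, so that both orange pegs of the base go into the sockets in the cup's foot and the foot sits down flush on the deck; it does not matter which way round the handle points. Keep the cup upright, lower it on instead of dropping it, let go of it, and do not disturb the other things on the shelf.

Things in the scene. Friction and masses are not known exactly. Their poses are not given: they have to be found in the camera images.
- cup: Loose white blending cup, lid fixed on, 0.25 to 0.5 kg, 158 mm tall. Origin: centre of the underside of its foot; z up; x towards the orange loop handle, which lies in the plane y = 0 and reaches to x = 64 mm, z 34 to 104 mm. Grey foot 82 (x) by 66 (y) mm, 22 high; round body 58 to 64 mm in diameter up to z = 112; black lid disc 68 mm across, top at z = 122 mm.
- cup_grip (a point): Middle of the orange bar grip on the lid, by which to take the cup: 140 mm above the foot's underside, on the cup's axis. The bar is 52 mm long along the cup's x, 24 mm thick along its y and 36 mm high (18 mm above and below this point). Same axes as the cup.
- socket_a (a point): Mouth of the socket on the handle side, in the underside of the foot at x = +26 mm, y = 0: round, 14 mm in diameter, 22 mm deep, open downwards.
- socket_b (a point): Mouth of the other, equal socket, at x = -26 mm, y = 0. A 25 mm hole between the two clears the base's coupling.
- base: Black round blender base, fixed to the shelf, 128 mm in diameter at the bottom, 112 mm at its flat top (the deck), 60 mm high. Origin: centre of its underside; z up; -x is the side with the grey switch block and green button. Two equal orange pegs stand on the deck on its y axis; a steel coupling 16 mm in diameter and 6 mm high stands in the middle.
- deck (a point): Centre of the deck of the base, 60 mm above the shelf; same axes as the base. When seated, the cup's foot rests here with the cup's x axis along the base's y axis, either way round.
- peg_a (a point): Foot of the peg at y = +26 mm of the base, on the deck: 10 mm in diameter, 16 mm tall, the top 5 mm tapered.
- peg_b (a point): Foot of the equal peg at y = -26 mm.
- kettlebell: Black kettlebell, 4 kg, 116 mm wide, 162 mm high, origin at the centre of its underside. Leave alone.
- stopwatch: Yellow stopwatch case lying flat, 75 x 62 x 24 mm, origin at the centre of its underside. Leave alone.
- ball_ring: Cork ring 72 mm across, 12 mm high, origin at the centre of its underside. Leave alone.
- grip_ball_center (a point): Centre of the green grip ball, 60 mm in diameter, that rests in the cork ring. Leave alone.
- tub: White tub with red cap and blue label, 90 mm in diameter, 120 mm high, origin at the centre of its underside. Leave alone.
- shaker: Blue bottle with black cap, 68 mm in diameter, 160 mm high, origin at the centre of its underside. Leave alone.
- key_hook: Chrome key hook stand, fixed, 170 mm high, its hook pointing to its -x; origin at the centre of its foot.

How it is judged:
By the outcome, as a careful person would: the job done as asked, in the order asked, and still so for the second after the job is handed in, with the robot touching nothing.
It also fails if it takes over 40 s, if anything falls off the work surface, if the arm or the gripper's body presses on something with over 40 N, if the wrist force passes 120 N, or if a joint passes its speed limit or range.

### The arm

A 6-joint arm with a two-finger parallel gripper is mounted at the origin on the work surface. World frame = base frame: x ahead of the robot, y to its left, z up, the work surface at z = 0. Lengths are in m, angles in rad, forces in N, time in s.
With the tool pointing down it reaches from about 0.375 to 0.9 m from the base axis. Payload 3.1 kg.
Tool frame: the origin (TCP) lies where the fingers leave the gripper's body, on its centre line; the fingertips stand 70 mm ahead of it and the grasp point (between the pads) lies 51 mm ahead of it (robot.tip_reach is the distance from the TCP to the fingertips, in m); z points along the fingers, y is the line along which they close (so a half turn about z gives the same grasp; the last joint's range is limited). The gripper opens to 87 mm and grips with 3 to 60 N. Pads are 19 mm wide; open, the fingers measure 117 mm over their backs; the gripper's body (75 mm by 190 mm) begins 51 mm behind the grasp point.
Start: joints at [1.101, 0.527, 1.433, -0, 1.181, -0.178], TCP at [0.179, 0.599, 0.292] pointing down, gripper open.
Joint ranges: [-3.08, 3.08], [-0.75, 2.2], [0.22, 2.44], [-1.43, 4.57], [0, 2.65], [-2.85, 2.85]. Speed limits (rad/s): [2.79, 2.79, 3.14, 3.14, 3.14, 3.14].

### API

Orientations are given as a unit quaternion [x, y, z, w].
In Python, from rig import robot gives the robot as it stands.
- The arm moves only by the tool carry_out, never from a script. Its argument "rows" is a list that holds one entry, the list of rows, each a list of 6 numbers: the shift along the tool's x, y, z in mm, then the turn, a rotation vector about the tool's x, y, z in units of 8 degrees (1.0 is 8 degrees). A call has 1 to 20 rows; each row is the pose to reach, as a shift and turn from the pose commanded when the call began, along the tool's axes at that moment; what a row does not reach only later rows make up. A row lasts 1/10 s, in which the tool goes at most 50 mm and 8.59 degrees, less where a joint would pass 70% of its speed; a pose out of reach is approached as far as the arm can. A call with a gripper value outside its range is refused whole. "fingers" is the opening, from 0 (shut) to 1 (fully open), set as the call begins (left out, the last holds). The fingers move at their own pace and stop on an object; "grip_force" is the grip in N (left out, the last holds). Time passes only in rows, so rows that repeat a pose let the fingers close. It gives the time, the measured TCP pose, the force and the opening at its end, in the units of the state.
- robot.get_obs(): the state, without advancing time (a new reading comes with each control period).
- robot.camera(name): name is "side" or "top"; returns a dict with "color" (400x640x3 uint8, red, green, blue), "depth" (400x640 float32, m along the optical axis (not along the pixel's ray), 0 where there is no reading), "K" (3x3 intrinsics, pixels), "D" ([k1, k2, p1, p2, k3] as OpenCV has them; the pictures are not rectified), "camera_from_world" (4x4, takes a point from world to camera coordinates). Camera axes: x right, y down, z forward; pixel columns grow to the right and rows downward; lengths in m; the calibration is good to about 2 mm. A picture is of the moment at which its call begins.
- robot.hand_in(): hands the job in, once; it reports no verdict.
The state is a dict: "time": time; "q": joint angles; "joint_velocities": joint speeds; "joint_torque": joint torques, N m; "position": TCP position; "tool_rot": TCP orientation; "ft_force": force on the tool from outside, world axes, zero at the start; "moment": the same for the moment, N m; "grip_width": finger opening in m.
Only numpy, scipy, OpenCV 4.12 (cv2) and the standard library are available. Lean on these libraries where they do the work, as an engineer would, in place of code of your own. Each camera call takes 0.05 s, during which the arm holds its last target. There are 200 camera calls.

## Working session

There is one attempt and no reset: what is moved stays moved. The work goes in short steps, Python scripts to look and compute and a tool call to move; the robot and the scene stay as the last step left them, time stands still between calls to the robot, and variables do not carry over. Pictures are saved under pics/ and viewed, on a budget of 10 in all, crops included, one or two more only if the job needs it, and the job is handed in when it is done.

Besides the shell and the picture viewer there is one more tool, called after ">>>" as name(argument=value, ...) on one line, values as JSON. carry_out: Moves the arm, as the interface text tells. Its arguments: {"type":"object","properties":{"rows":{"type":"array"},"fingers":{"type":"number"},"grip_force":{"type":"number"}},"required":["rows"]}

```bash
mkdir -p pics; ls; python3 - <<'E'
from rig import robot
import cv2,numpy as np
o=robot.get_obs();print({k:np.round(v,4) for k,v in o.items()})
for n in("side","top"):
    c=robot.camera(n);cv2.imwrite(f"pics/{n}0.png",c["color"][:,:,::-1]);np.savez(f"{n}0.npz",**c)
    T=np.linalg.inv(c["camera_from_world"]);print(n,np.round(T,3),c["K"],c["D"])
E
```

```text
pics
{'time': np.float64(0.0), 'q': array([ 1.1015,  0.5285,  1.4339, -0.    ,  1.1814, -0.1785]), 'joint_velocities': array([ 0.0016, -0.0006,  0.0005, -0.0012,  0.0007,  0.0001]), 'joint_torque': array([-1.10000e-03, -4.40051e+01, -1.76586e+01,  6.32000e-02,
        5.83000e-02, -2.00000e-04]), 'position': array([0.1789, 0.5982, 0.2912]), 'tool_rot': array([ 1.449e-01,  9.894e-01, -1.100e-03, -4.000e-04]), 'ft_force': array([ 0.8024, -0.0404,  1.1139]), 'moment': array([-0.0282,  0.0222,  0.042 ]), 'grip_width': np.float64(0.0871)}
side [[ 0.853 -0.362  0.376  0.057]
 [-0.522 -0.583  0.622 -0.897]
 [-0.006 -0.727 -0.687  1.117]
 [ 0.     0.     0.     1.   ]] [[496.21121348   0.         319.83123103]
 [  0.         496.21121348 203.11886354]
 [  0.           0.           1.        ]] [0.01862864 0.         0.         0.         0.        ]
top [[ 0.015 -0.983  0.184  0.355]
 [-1.    -0.016 -0.008 -0.005]
 [ 0.011 -0.184 -0.983  1.359]
 [ 0.     0.     0.     1.   ]] [[409.64495807   0.         316.67404096]
 [  0.         409.64495807 202.11034624]
 [  0.           0.           1.        ]] [-0.0593651  0.         0.         0.         0.       ]
```

View pics/side0.png

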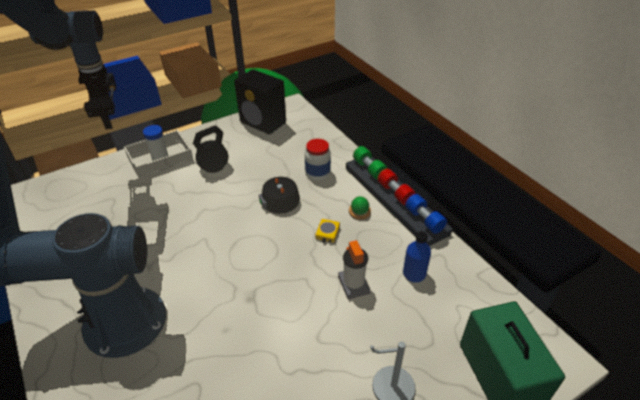

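View pics/top0.png

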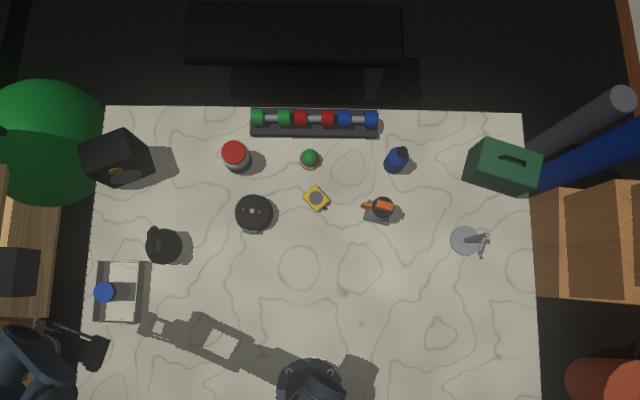

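The side view shows the cup at about (355,268) and the base at (281,195). In the top view the cup is at (381,208) and the base at (254,213). Next I'll turn the orange parts into world points and make enlarged crops.

```bash
cat > h.py <<'E'
import cv2,numpy as np
def cloud(c):
    h,w=c["depth"].shape
    uv=np.stack(np.meshgrid(np.arange(w),np.arange(h)),-1).reshape(-1,1,2).astype(np.float64)
    n=cv2.undistortPoints(uv,c["K"],c["D"]).reshape(h,w,2)
    z=c["depth"][...,None]; P=np.concatenate([n*z,z],-1)
    T=np.linalg.inv(c["camera_from_world"]); return P@T[:3,:3].T+T[:3,3]
def ray(c,u,v,z):   # world point on pixel ray at height z
    n=cv2.undistortPoints(np.array([[[u,v]]],float),c["K"],c["D"]).ravel()
    T=np.linalg.inv(c["camera_from_world"]); d=T[:3,:3]@np.r_[n,1]; o=T[:3,3]
    return o+d*(z-o[2])/d[2]
def orange(c):
    H=cv2.cvtColor(c["color"],cv2.COLOR_RGB2HSV)
    return (H[...,0]>=3)&(H[...,0]<=16)&(H[...,1]>130)&(H[...,2]>70)
E
python3 - <<'E'
from h import *
boxes={"side":((325,230,60,70),(255,170,55,50)),"top":((355,185,50,45),(225,185,58,55))}
for n in boxes:
    c=dict(np.load(n+"0.npz"));P=cloud(c);m=orange(c);tiles=[]
    for (x,y,w,h) in boxes[n]:
        M=np.zeros_like(m);M[y:y+h,x:x+w]=m[y:y+h,x:x+w]
        k,l,s,ce=cv2.connectedComponentsWithStats(M.astype(np.uint8))
        for i in range(1,k):
            p=P[(l==i)&(c["depth"]>0)]
            if s[i,4]>1: print(n,s[i],ce[i].round(1),np.median(p,0).round(3),p.min(0).round(3),p.max(0).round(3))
        tiles.append(cv2.resize(c["color"][y:y+h,x:x+w,::-1],(390,390),interpolation=cv2.INTER_CUBIC))
    cv2.imwrite(f"pics/{n}1.png",np.hstack(tiles))
    # base deck & heights
    x,y,w,h=boxes[n][1];p=P[y:y+h,x:x+w].reshape(-1,3);d=p[abs(p[:,2]-.06)<.006]
    print("deck",len(d),d.mean(0),d.min(0),d.max(0), cv2.minEnclosingCircle(d[:,:2].astype(np.float32)))
    x,y,w,h=boxes[n][0];p=P[y:y+h,x:x+w].reshape(-1,3)
    for lo,hi in((.147,.175),(.11,.13),(.015,.027)):
        d=p[(p[:,2]>lo)&(p[:,2]<hi)];print(lo,len(d),cv2.minAreaRect(d[:,:2].astype(np.float32)) if len(d) else'')
E
```

```text
side [347 240  17  24 272] [355.6 251.9] [ 0.568 -0.225  0.155] [ 0.555 -0.246 -0.005] [ 0.678 -0.079  0.162]
side [275 178   3   5  14] [276.1 180.1] [0.565 0.217 0.068] [0.561 0.212 0.054] [0.579 0.246 0.079]
side [281 188   3   5  15] [282. 190.] [0.558 0.165 0.066] [0.555 0.159 0.053] [0.573 0.192 0.08 ]
deck 645 [0.55979039 0.1878698  0.0600014 ] [0.50283806 0.13255267 0.05400066] [0.61638349 0.2491392  0.06592004] ((0.5615752339363098, 0.19090388715267181), 0.05886390805244446)
0.147 170 ((0.5719874501228333, -0.21966266632080078), (0.052535563707351685, 0.025380408391356468), 77.43583679199219)
0.11 281 ((0.5704951882362366, -0.2210978865623474), (0.06325376033782959, 0.06585557758808136), 62.564308166503906)
0.015 351 ((0.5927771925926208, -0.13952186703681946), (0.24887536466121674, 0.06740914285182953), 75.44873046875)
top [375 199  19  12 141] [384.3 204.7] [ 0.576 -0.216  0.156] [ 0.56  -0.248  0.118] [ 0.6   -0.191  0.162]
top [362 203  10   4  31] [366.8 204.5] [ 0.587 -0.173  0.099] [ 0.581 -0.185  0.088] [ 0.592 -0.158  0.107]
top [363 207   2   1   2] [363.5 207. ] [
[... 205 characters left out ...]
43.  208.8] [0.57  0.219 0.075] [0.57  0.216 0.071] [0.573 0.222 0.076]
top [258 211   3   2   5] [258.8 211.6] [0.561 0.168 0.074] [0.561 0.165 0.073] [0.564 0.171 0.076]
deck 908 [0.56447231 0.19317175 0.05893003] [0.50818185 0.13743636 0.05402159] [0.61965914 0.24843731 0.06585614] ((0.5649238228797913, 0.19348053634166718), 0.05724458768963814)
0.147 139 ((0.5750009417533875, -0.21785013377666473), (0.0513530895113945, 0.02447204850614071), 74.81395721435547)
0.11 213 ((0.5745086073875427, -0.21808397769927979), (0.06509898602962494, 0.06614083051681519), 45.26911544799805)
0.015 136 ((0.5743508338928223, -0.21762126684188843), (0.08232535421848297, 0.06495622545480728), 74.789794921875)
```

```bash
python3 -c "
import cv2,numpy as np
cv2.imwrite('pics/c1.png',cv2.resize(np.vstack([cv2.imread('pics/side1.png'),cv2.imread('pics/top1.png')]),(600,600)))"
```

```text
(no output)
```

View pics/c1.png

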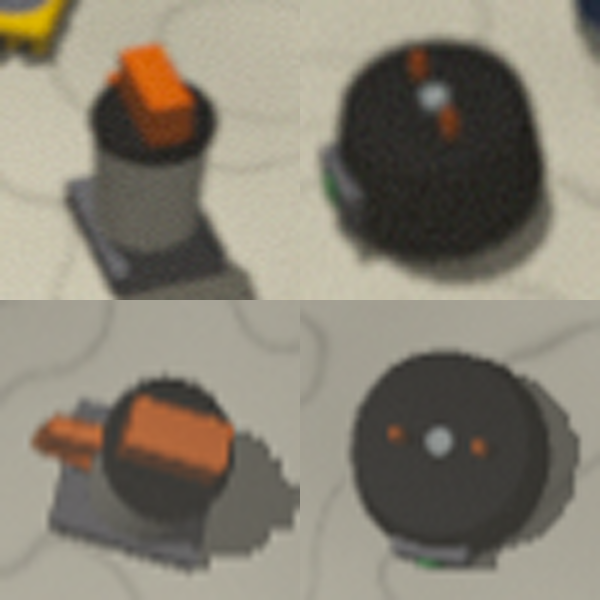

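The crops show the cup with its bar and handle pointing roughly +y (about 75°), and the base with both pegs and the coupling visible. Cup axis is about (0.573,-0.219) and deck centre about (0.563,0.192). I'll move above the cup first and work out the peg yaw later.

```bash
cat >> h.py <<'E'
from scipy.spatial.transform import Rotation as R
def go(o,target,yang):  # shift mm in tool axes and turn units about tool axes to TCP target, tool down, tool y at yang deg
    r=R.from_quat(o["tool_rot"]); a=np.radians(yang); y=np.array([np.cos(a),np.sin(a),0]); z=np.array([0,0,-1.])
    g=R.from_matrix(np.c_[np.cross(y,z),y,z])
    print("shift",(r.inv().apply(np.array(target)-o["position"])*1e3).round(1),"turn",((r.inv()*g).as_rotvec(degrees=True)/8).round(2))
E
python3 - <<'E'
from h import *
from rig import robot
go(robot.get_obs(),[.573,-.2193,.292],-14.5)
for n in("side","top"):
    c=dict(np.load(n+"0.npz"));q=[]
    for (x,y,w,h) in ({"side":((270,174,10,12),(277,184,10,12)),"top":((238,204,10,10),(254,207,10,10))}[n]):
        I=c["color"][y:y+h,x:x+w].astype(float);W=np.clip(I[...,0]-I[...,2]-15,0,None)
        v,u=np.mgrid[y:y+h,x:x+w];u=(u*W).sum()/W.sum();v=(v*W).sum()/W.sum();q.append(ray(c,u,v,.07))
    d=q[0]-q[1];print(n,np.round(q,4),"mid",(q[0]+q[1])/2,np.hypot(*d[:2]),np.degrees(np.arctan2(d[1],d[0])))
E
```

```text
shift [-6.120e+02 -6.703e+02  4.000e-01] turn [-1.000e-02  1.000e-02  1.098e+01]
side [[0.5676 0.2252 0.07  ]
 [0.5597 0.1676 0.07  ]] mid [0.5636564  0.19642915 0.07      ] 0.058160024524095 82.17682058038723
top [[0.5706 0.2198 0.07  ]
 [0.5635 0.1682 0.07  ]] mid [0.56707524 0.19397995 0.07      ] 0.052067560753542345 82.18718711617734
```

>>> carry_out(rows=[[[-30,-33,0,0,0,0.6],[-66,-72,0,0,0,1.2],[-102,-111,0,0,0,1.8],[-138,-151,0,0,0,2.5],[-173,-190,0,0,0,3.1],[-209,-229,0,0,0,3.8],[-245,-268,0,0,0,4.4],[-281,-307,0,0,0,5.1],[-317,-347,0,0,0,5.7],[-353,-386,0,0,0,6.3],[-389,-425,0,0,0,7],[-424,-464,0,0,0,7.6],[-460,-504,0,0,0,8.3],[-496,-543,0,0,0,8.9],[-532,-582,0,0,0,9.5],[-568,-622,0,0,0,10.2],[-595,-650,0,0,0,10.7],[-612,-670,0,0,0,11],[-612,-670,0,0,0,11],[-612,-670,0,0,0,11]]], fingers=1.0)

```text
time: 2.1
position: [0.5737, -0.2207, 0.2914]
tool_rot: [0.792, 0.61, -0.0, -0.0]
ft_force: [-0.2, -0.2, -0.5]
grip_width: 0.0871
```

```bash
python3 - <<'E'
from h import *
from rig import robot
c=robot.camera("side");np.savez("side2.npz",**c)
s=cv2.resize(c["color"][160:310,300:430,::-1],(520,600),interpolation=cv2.INTER_CUBIC);cv2.imwrite("pics/side2.png",s)
o=robot.get_obs();print(o["position"]);go(o,[.573,-.2195,.197],-14.5)
E
```

```text
[ 0.57272178 -0.21860592  0.29133151]
shift [-0.9  0.7 94.3] turn [-0.02 -0.01 -0.03]
```

View pics/side2.png

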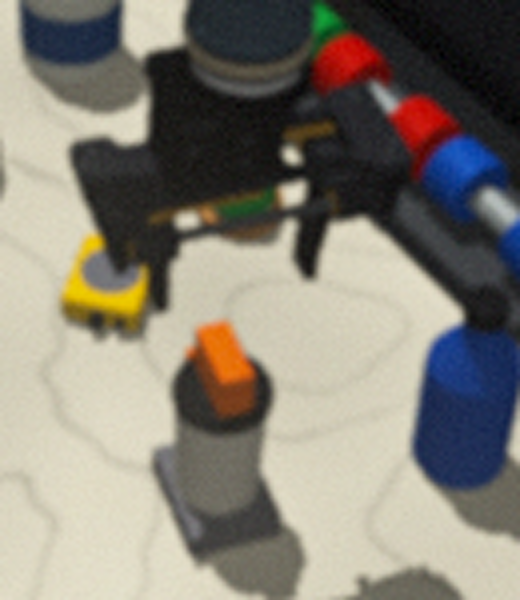

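The open gripper is centred above the bar, with the fingers at about (160,280) and (305,260) in the crop and lined up across it. I'll lower it and grip.

>>> carry_out(rows=[[[0,0,10,0,0,0],[0,0,28,0,0,0],[0,0,48,0,0,0],[0,0,66,0,0,0],[0,0,80,0,0,0],[0,0,90,0,0,0],[0,0,95,0,0,0],[0,0,95,0,0,0],[0,0,95,0,0,0]]])

```text
time: 3.05
position: [0.5737, -0.2187, 0.1978]
tool_rot: [0.792, 0.611, 0.0, 0.001]
ft_force: [0.1, 0.8, 0.8]
grip_width: 0.0872
```

>>> carry_out(rows=[[[0,0,0,0,0,0],[0,0,0,0,0,0],[0,0,0,0,0,0],[0,0,0,0,0,0],[0,0,0,0,0,0],[0,0,0,0,0,0],[0,0,0,0,0,0],[0,0,0,0,0,0]]], fingers=0.0, grip_force=35)

```text
time: 3.85
position: [0.5734, -0.2186, 0.1972]
tool_rot: [0.792, 0.611, -0.0, -0.0]
ft_force: [0.3, 0.5, 0.1]
grip_width: 0.0308
```

>>> carry_out(rows=[[[0,0,0,0,0,0],[0,0,0,0,0,0],[0,0,0,0,0,0],[0,0,0,0,0,0],[0,0,0,0,0,0]]])

```text
time: 4.35
position: [0.5734, -0.2186, 0.1972]
tool_rot: [0.792, 0.611, 0.0, 0.0]
ft_force: [-0.0, -0.3, -0.9]
grip_width: 0.0238
```

>>> carry_out(rows=[[[0,0,-5,0,0,0],[0,0,-15,0,0,0],[0,0,-30,0,0,0],[0,0,-50,0,0,0],[0,0,-70,0,0,0],[0,0,-90,0,0,0],[0,0,-105,0,0,0],[0,0,-115,0,0,0],[0,0,-120,0,0,0],[0,0,-120,0,0,0]]])

```text
time: 5.35
position: [0.5734, -0.2186, 0.3178]
tool_rot: [0.792, 0.611, 0.0, 0.0]
ft_force: [-0.5, -0.1, -3.0]
grip_width: 0.0237
```

```bash
python3 - <<'E'
from h import *
from rig import robot
o=robot.get_obs();print(o["position"],o["ft_force"],o["moment"]);go(o,[.564,.193,.317],-7.8)
for n in("side","top"):
    c=robot.camera(n);np.savez(n+"3.npz",**c)
    P=cloud(c).reshape(-1,3);ok=(c["depth"].ravel()>0)&(np.hypot(P[:,0]-.573,P[:,1]+.219)<.09);P=P[ok]
    for lo,hi in((.225,.242),(.134,.142)):
        d=P[(P[:,2]>lo)&(P[:,2]<hi)];print(n,lo,len(d),cv2.minAreaRect(d[:,:2].astype(np.float32)) if len(d)>4 else'')
    if n=="side":cv2.imwrite("pics/side3.png",cv2.resize(c["color"][120:300,290:430,::-1],(467,600),interpolation=cv2.INTER_CUBIC))
E
```

```text
[ 0.57339824 -0.21856251  0.31782767] [-0.50927456 -0.07101062 -2.98795026] [-0.13104367  0.01018499  0.00773839]
shift [ 395.8 -113.2    0.6] turn [ 0.01  0.   -0.86]
side 0.225 171 ((0.5663318037986755, -0.2238827496767044), (0.054204925894737244, 0.06685246527194977), 46.850982666015625)
side 0.134 138 ((0.57186359167099, -0.21904651820659637), (0.08551135659217834, 0.06629957258701324), 75.41775512695312)
top 0.225 0 
top 0.134 0
```

View pics/side3.png

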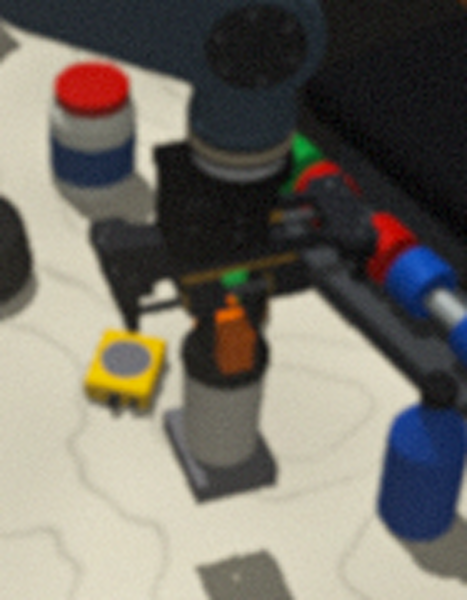

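The cup is held upright, with the foot at about (220,465) in the crop and yaw about 75.4°, matching the grip. I'll carry it above the base.

>>> carry_out(rows=[[[7,-2,0,0,0,0],[22,-6,0,0,0,0],[45,-13,0,0,0,-0.1],[73,-21,0,0,0,-0.2],[104,-30,0,0,0,-0.2],[136,-39,0,0,0,-0.3],[168,-48,0,0,0,-0.4],[200,-57,0,0,0,-0.4],[232,-66,0,0,0,-0.5],[264,-75,0,0,0,-0.6],[296,-85,0,0,0,-0.65],[326,-93,0,0,0,-0.7],[353,-101,0,0,0,-0.8],[373,-107,0,0,0,-0.85],[387,-111,0,0,0,-0.86],[394,-113,0,0,0,-0.86],[396,-113,0,0,0,-0.86],[396,-113,0,0,0,-0.86],[396,-113,0,0,0,-0.86],[396,-113,0,0,0,-0.86]]])

```text
time: 7.45
position: [0.5645, 0.1922, 0.3172]
tool_rot: [0.754, 0.657, -0.0, 0.0]
ft_force: [-0.1, -0.1, -2.3]
grip_width: 0.0241
```

```bash
cat > m.py <<'E'
from h import *
from rig import robot
import sys
t=sys.argv[1];zf=float(sys.argv[2]) # z of foot underside
o=robot.get_obs();p=o["position"];print(p,o["ft_force"],o["moment"],o["time"]);go(o,[.564,.1925,p[2]],-7.8)
c=robot.camera("side");np.savez("side%s.npz"%t,**c)
P=cloud(c).reshape(-1,3);P=P[(c["depth"].ravel()>0)&(np.hypot(P[:,0]-.564,P[:,1]-.193)<.08)]
d=P[abs(P[:,2]-zf-.019)<.006];print("foot",len(d),cv2.minAreaRect(d[:,:2].astype(np.float32)))
cv2.imwrite(f"pics/side{t}.png",cv2.resize(c["color"][70:230,210:350,::-1],(525,600),interpolation=cv2.INTER_CUBIC))
E
python3 m.py 4 .12
```

```text
[0.56445493 0.19217825 0.31723759] [-0.09258831 -0.0643524  -2.33371729] [-0.06172082  0.07359852 -0.06844525] 7.45
shift [ 0.3 -0.5 -0. ] turn [-0.    0.   -0.01]
foot 187 ((0.5619651675224304, 0.1911597102880478), (0.08684369176626205, 0.0664229765534401), 83.41185760498047)
```

View pics/side4.png

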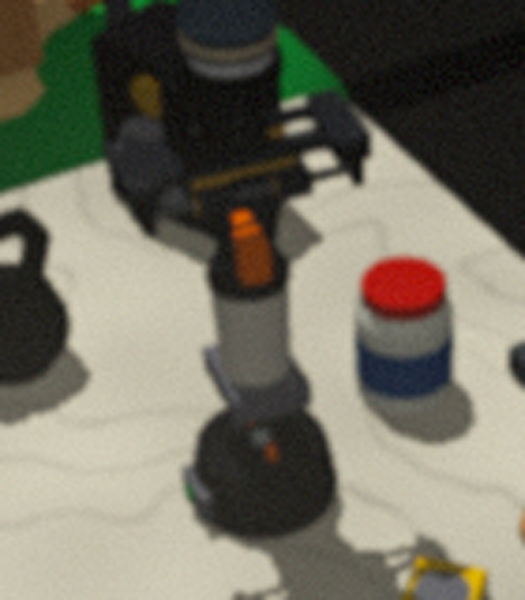

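```bash
cat > fit.py <<'E'
from h import *
from scipy.optimize import minimize
S=8
def render(c,p,box):
    x0,y0,w,h=box;rv=cv2.Rodrigues(c["camera_from_world"][:3,:3])[0];tv=c["camera_from_world"][:3,3]
    a=np.linspace(0,2*np.pi,40,endpoint=False);im=np.zeros((h*S,w*S),np.uint8)
    for s in(26,-26):
        pts=np.array([[p[0]+s*np.cos(p[2])+r*np.cos(t),p[1]+s*np.sin(p[2])+r*np.sin(t),z] for z,r in((60,5),(71,5),(76,2.5)) for t in a])/1e3
        q=cv2.projectPoints(pts,rv,tv,c["K"],c["D"])[0].reshape(-1,2)
        cv2.fillConvexPoly(im,cv2.convexHull(np.round((q-[x0,y0]+.5)*S).astype(np.int32)),255)
    return cv2.GaussianBlur(cv2.resize(im.astype(np.float32),(w,h),interpolation=cv2.INTER_AREA),(0,0),.7)
for n,box in(("side",(267,168,24,32)),("top",(232,198,38,24))):
    c=dict(np.load(n+"0.npz"));x,y,w,h=box;I=c["color"][y:y+h,x:x+w].astype(float);I=np.clip(I[...,0]-I[...,2]-8,0,None)
    f=lambda p:-np.corrcoef(render(c,p,box).ravel(),I.ravel())[0,1]
    best=min((minimize(f,[562+dx,192+dy,1.434],method="Nelder-Mead",options=dict(initial_simplex=np.array([[562+dx,192+dy,1.434],[566+dx,192+dy,1.434],[562+dx,196+dy,1.434],[562+dx,192+dy,1.55]]))) for dx in(-2,2) for dy in(-2,2)),key=lambda r:r.fun)
    print(n,best.x[:2].round(2),np.degrees(best.x[2]).round(2),best.fun)
    P=cloud(c).reshape(-1,3);d=P[(c["depth"].ravel()>0)&(abs(P[:,2]-.06)<.0025)&(np.hypot(P[:,0]-.563,P[:,1]-.192)<.07)]
    print("deck",len(d),d[:,:2].mean(0),cv2.minEnclosingCircle(d[:,:2].astype(np.float32)))
E
python3 fit.py
```

```text
side [564.84 197.5 ] 82.71 -0.7881679288630499
deck 438 [0.56020824 0.18869057] ((0.5595760941505432, 0.1919548064470291), 0.058150146156549454)
top [568.1  194.57] 82.0 -0.874663069132643
deck 551 [0.56455236 0.19312298] ((0.5646734833717346, 0.19360552728176117), 0.05689532309770584)
```

Colour and depth disagree by 1–2 px, so I'll check whether they are registered using isolated objects.

```bash
python3 - <<'E'
from h import *
for n in("side","top"):
    c=dict(np.load(n+"0.npz"));P=cloud(c);H=cv2.cvtColor(c["color"],cv2.COLOR_RGB2HSV);h,s,v=[H[...,i].astype(int) for i in range(3)];z=P[...,2]
    B={"side":dict(bar=(340,235,30,35),ball=(345,190,30,28),cap=(300,130,35,35),blue=(400,235,35,50),lidcup=(335,235,40,65)),
       "top":dict(bar=(371,190,30,28),ball=(297,143,26,22),cap=(217,135,40,36))}[n]
    M=dict(bar=(orange(c),z>.123),ball=((h>40)&(h<85)&(s>100)&(v>40),z>.018),cap=(((h<8)|(h>172))&(s>120)&(v>60),z>.1),blue=((h>105)&(h<130)&(s>100),z>.004))
    for k,(x,y,w,hh) in B.items():
        if k not in M: continue
        for nm,m in zip(("col","dep"),M[k]):
            q=m[y:y+hh,x:x+w];vv,uu=np.nonzero(q);print(n,k,nm,len(uu),"c",(uu.mean()+x).round(2),(vv.mean()+y).round(2),"box",uu.min()+x,uu.max()+x,vv.min()+y,vv.max()+y)
    x,y,w,hh=(250,165,60,55) if n=="side" else (230,185,55,55)
    g=(v[y:y+hh,x:x+w]<75);d=(abs(z-.06)<.2)[y:y+hh,x:x+w]&(z[y:y+hh,x:x+w]>.05)
    for m in(g,d): vv,uu=np.nonzero(m);print("base",uu.min()+x,uu.max()+x,vv.min()+y,vv.max()+y)
E
```

```text
side bar col 272 c 355.63 251.86 box 347 363 240 263
side bar dep 325 c 354.86 253.34 box 343 367 236 267
side ball col 232 c 359.62 205.17 box 352 367 197 214
side ball dep 283 c 360.17 204.52 box 350 374 190 216
side cap col 298 c 317.21 146.41 box 306 328 139 154
side cap dep 361 c 316.98 147.42 box 300 333 135 157
side blue col 826 c 416.57 260.85 box 404 429 241 281
side blue dep 1114 c 417.33 257.89 box 400 434 235 284
base 262 309 165 213
base 262 309 165 202
top bar col 144 c 383.99 204.69 box 371 393 199 210
top bar dep 216 c 383.21 206.21 box 372 393 198 217
top ball col 169 c 308.51 156.64 box 302 315 150 164
top ball dep 230 c 309.09 157.17 box 301 321 146 164
top cap col 443 c 233.22 151.67 box 221 245 140 163
top cap dep 474 c 233.37 152.39 box 222 253 135 165
base 236 272 195 233
base 235 269 195 229
```

```bash
cat > fit2.py <<'E'
from h import *
from scipy.optimize import minimize
S=8
def cyl(x,y,rz):
    a=np.linspace(0,2*np.pi,40,endpoint=False)
    return np.array([[x+r*np.cos(t),y+r*np.sin(t),z] for z,r in rz for t in a])
def bar(p): 
    cs,sn=np.cos(p[2]),np.sin(p[2])
    return [np.array([[p[0]+X*cs-Y*sn,p[1]+X*sn+Y*cs,z] for X in(-26,26) for Y in(-12,12) for z in(122,158)])]
def pegs(p): return [cyl(p[0]+s*np.cos(p[2]),p[1]+s*np.sin(p[2]),((60,5),(71,5),(76,3))) for s in(26,-26)]
def coup(p): return [cyl(p[0],p[1],((60,8),(66,8)))]
def lid(p): return [cyl(p[0],p[1],((115,34),(122,34)))]
def render(c,hulls,box):
    x0,y0,w,h=box;rv=cv2.Rodrigues(c["camera_from_world"][:3,:3])[0];tv=c["camera_from_world"][:3,3];im=np.zeros((h*S,w*S),np.uint8)
    for pts in hulls:
        q=cv2.projectPoints(pts/1e3,rv,tv,c["K"],c["D"])[0].reshape(-1,2)
        cv2.fillConvexPoly(im,cv2.convexHull(np.round((q-[x0,y0]+.5)*S).astype(np.int32)),255)
    return cv2.GaussianBlur(cv2.resize(im.astype(np.float32),(w,h),interpolation=cv2.INTER_AREA),(0,0),.7)
def fit(c,model,start,box,chan,cap):
    x,y,w,h=box;I=c["color"][y:y+h,x:x+w].astype(float)
    I=np.clip((I[...,0]-I[...,2]) if chan=="o" else I[...,2],0,cap)
    f=lambda p:-np.corrcoef(render(c,model(p),box).ravel(),I.ravel())[0,1]
    r=[]
    for dx in(-3,3):
        for dy in(-3,3):
            s=np.array(start)+[dx,dy,0];X=np.vstack([s,s+[4,0,0],s+[0,4,0],s+[0,0,.1]])
            r.append(minimize(f,s,method="Nelder-Mead",options=dict(initial_simplex=X)))
    b=min(r,key=lambda r:r.fun);return b.x[:2].round(2),np.degrees(b.x[2]).round(2),round(b.fun,3)
if __name__=="__main__":
    for n,bp,bc,bb in(("side",(267,168,24,32),(273,177,12,15),(342,234,28,34)),("top",(232,198,38,24),(246,205,11,11),(372,194,26,22))):
        c=dict(np.load(n+"0.npz"))
        print(n,"pegs",fit(c,pegs,[563,193,1.434],bp,"o",40),"coup",fit(c,coup,[563,193,0],bc,"b",255),"bar",fit(c,bar,[573,-219,1.317],bb,"o",50))
E
python3 fit2.py; python3 - <<'E'
from h import *
T=[]
for n,(x,y,w,h) in(("side",(250,160,64,70)),("top",(228,186,50,55)),("side",(330,230,64,70)),("top",(358,186,50,55))):
    c=dict(np.load(""+n+"0.npz"));z=cloud(c)[...,2][y:y+h,x:x+w];k=6 if n=="side" else 7.6
    s=cv2.resize(c["color"][y:y+h,x:x+w,::-1],(384,300 if 0 else 300))
    for lv,col in((.052,(0,255,0)),(.115,(255,0,255)),(.145,(255,255,0))):
        m=cv2.resize(((z>lv)*255).astype(np.uint8),(384,300),interpolation=cv2.INTER_NEAREST)
        cv2.drawContours(s,cv2.findContours(m,0,1)[0],-1,col,1)
    T.append(s)
cv2.imwrite("pics/ov.png",np.vstack([np.hstack(T[:2]),np.hstack(T[2:])]))
E
```

```text
side pegs (array([564.55, 196.7 ]), np.float64(82.33), np.float64(-0.535)) coup (array([565.19, 197.69]), np.float64(-12.91), np.float64(-0.91)) bar (array([ 575.48, -214.19]), np.float64(76.95), np.float64(-0.882))
top pegs (array([567.76, 194.16]), np.float64(82.15), np.float64(-0.766)) coup (array([567.95, 193.91]), np.float64(-0.89), np.float64(-0.988)) bar (array([ 577.81, -218.28]), np.float64(76.19), np.float64(-0.944))
```

View pics/ov.png

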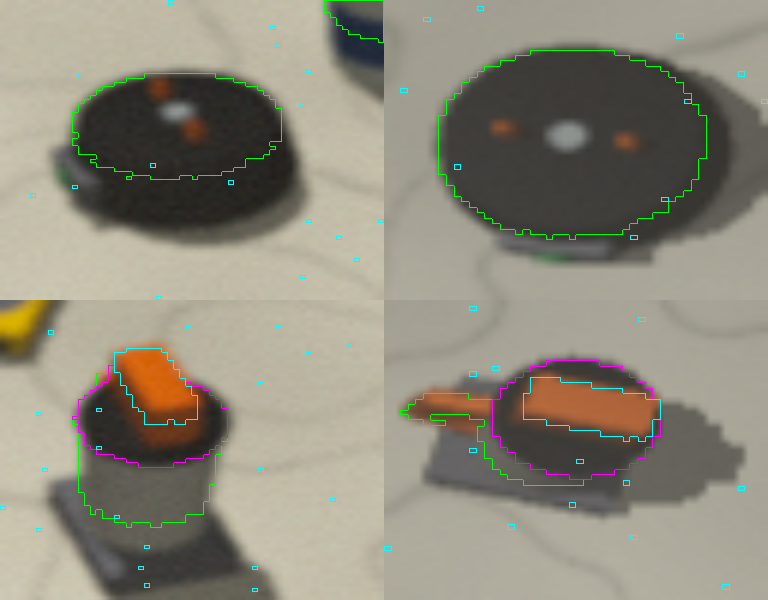

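The depth contours sit about 1 px off the colour, but the base-minus-cup differences agree: colour gives (-10.2, 411.9) mm and depth gives (-10, 411). I still need to know whether the cup shifted in the grip, using the same method on the foot before and after.

```bash
python3 - <<'E'
from h import *
for f,cx,cy,zf in(("side0",.573,-.219,0),("side3",.573,-.219,.1205),("side4",.564,.193,.12)):
    c=dict(np.load(f+".npz"));P=cloud(c).reshape(-1,3);P=P[(c["depth"].ravel()>0)&(np.hypot(P[:,0]-cx,P[:,1]-cy)<.06)]
    for a,b in((.014,.025),(.017,.025)):
        d=P[(P[:,2]-zf>a)&(P[:,2]-zf<b)];r=cv2.minAreaRect(d[:,:2].astype(np.float32));print(f,len(d),np.round(r[0],4),np.round(r[1],4),round(r[2],1))
    # body silhouette: lid disc slice
    d=P[(P[:,2]-zf>.113)&(P[:,2]-zf<.125)];print(" lid",len(d),cv2.minEnclosingCircle(d[:,:2].astype(np.float32)))
E
```

```text
side0 241 [ 0.5725 -0.2176] [0.0873 0.0674] 75.4
side0 216 [ 0.5725 -0.2172] [0.0874 0.0662] 76.3
 lid 240 ((0.572515606880188, -0.2192583978176117), 0.035039424896240234)
side3 275 [ 0.5718 -0.2191] [0.0855 0.0664] 75.3
side3 242 [ 0.5718 -0.2191] [0.0855 0.0664] 75.3
 lid 236 ((0.5712071657180786, -0.21864944696426392), 0.03499436005949974)
side4 180 [0.562  0.1912] [0.0868 0.0664] 83.4
side4 156 [0.5621 0.1911] [0.0868 0.0662] 83.4
 lid 151 ((0.562134861946106, 0.18832729756832123), 0.03527161851525307)
```

>>> carry_out(rows=[[[1.4,0,3,0,0,0],[1.4,0,10,0,0,0],[1.4,0,19,0,0,0],[1.4,0,27,0,0,0],[1.4,0,33,0,0,0],[1.4,0,37,0,0,0],[1.4,0,38,0,0,0],[1.4,0,38,0,0,0],[1.4,0,38,0,0,0]]])

```text
time: 8.4
position: [0.5647, 0.1946, 0.2796]
tool_rot: [0.753, 0.657, 0.0, 0.0]
ft_force: [0.2, -1.0, -3.1]
grip_width: 0.0238
```

```bash
python3 m.py 5 .082
```

```text
[0.56472319 0.19457907 0.27959959] [ 0.2299835  -0.96401278 -3.10838014] [-0.10429414  0.1080062   0.0514877 ] 8.4
shift [-2.2 -0.4 -0. ] turn [ 0.01 -0.    0.  ]
foot 174 ((0.5626731514930725, 0.1935872733592987), (0.08849514275789261, 0.06711411476135254), 81.52337646484375)
```

View pics/side5.png

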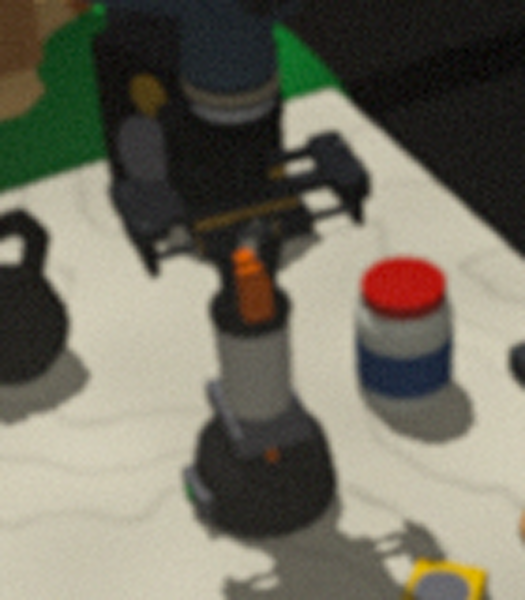

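The foot hovers just above peg_b, still visible at (272,455) under its front edge. I'll lower it slowly in steps and watch the force.

>>> carry_out(rows=[[[0,0,1.5,0,0,0],[0,0,3,0,0,0],[0,0,4.5,0,0,0],[0,0,6,0,0,0],[0,0,7.5,0,0,0],[0,0,9,0,0,0],[0,0,9,0,0,0]]])

```text
time: 9.15
position: [0.5643, 0.1945, 0.2699]
tool_rot: [0.753, 0.657, -0.0, -0.0]
ft_force: [0.4, 0.1, -3.4]
grip_width: 0.0238
```

>>> carry_out(rows=[[[0,0,1.5,0,0,0],[0,0,3,0,0,0],[0,0,4.5,0,0,0],[0,0,6,0,0,0],[0,0,7,0,0,0],[0,0,7,0,0,0]]])

```text
time: 9.75
position: [0.5644, 0.1945, 0.263]
tool_rot: [0.753, 0.657, -0.0, -0.0]
ft_force: [-0.5, 0.2, -3.2]
grip_width: 0.024
```

>>> carry_out(rows=[[[0,0,1.5,0,0,0],[0,0,3,0,0,0],[0,0,4.5,0,0,0],[0,0,5.2,0,0,0],[0,0,5.2,0,0,0]]])

```text
time: 10.25
position: [0.5644, 0.1945, 0.2579]
tool_rot: [0.753, 0.657, -0.0, -0.0]
ft_force: [0.3, -0.2, -4.2]
grip_width: 0.0236
```

>>> carry_out(rows=[[[0,0,0.4,0,0,0],[0,0,0.8,0,0,0],[0,0,0.8,0,0,0]]])

```text
time: 10.55
position: [0.5644, 0.1945, 0.2572]
tool_rot: [0.753, 0.657, -0.0, -0.0]
ft_force: [0.2, 0.4, -2.9]
grip_width: 0.0237
```

>>> carry_out(rows=[[[0,0,0.4,0,0,0],[0,0,0.8,0,0,0],[0,0,0.8,0,0,0]]])

```text
time: 10.85
position: [0.5646, 0.1945, 0.2572]
tool_rot: [0.753, 0.658, 0.0, 0.0]
ft_force: [-0.9, -1.2, 2.0]
grip_width: 0.0235
```

It made contact at the expected height (TCP 0.257, force up about 5 N). I'll release slowly and retreat.

>>> carry_out(rows=[[[0,0,0,0,0,0],[0,0,0,0,0,0],[0,0,0,0,0,0],[0,0,0,0,0,0],[0,0,0,0,0,0],[0,0,0,0,0,0],[0,0,0,0,0,0],[0,0,0,0,0,0]]], fingers=0.75)

```text
time: 11.65
position: [0.5645, 0.1945, 0.2564]
tool_rot: [0.753, 0.657, -0.0, -0.0]
ft_force: [-0.5, 0.9, 0.9]
grip_width: 0.0648
```

>>> carry_out(rows=[[[0,0,-5,0,0,0],[0,0,-15,0,0,0],[0,0,-30,0,0,0],[0,0,-50,0,0,0],[0,0,-75,0,0,0],[0,0,-95,0,0,0],[0,0,-110,0,0,0],[0,0,-115,0,0,0],[0,0,-115,0,0,0]]])

```text
time: 12.55
position: [0.5647, 0.1946, 0.3728]
tool_rot: [0.753, 0.658, 0.001, 0.001]
ft_force: [-0.4, 0.0, -0.1]
grip_width: 0.0654
```

```bash
python3 m.py 6 .06; python3 - <<'E'
from h import *
c=dict(np.load("side6.npz"));P=cloud(c).reshape(-1,3);P=P[(c["depth"].ravel()>0)&(np.hypot(P[:,0]-.564,P[:,1]-.194)<.05)]
b=P[(np.hypot(P[:,0]-.564,P[:,1]-.194)<.026)&(P[:,2]>.205)&(P[:,2]<.235)];print("bar top z",np.median(b[:,2]),len(b))
f=P[(P[:,2]>.077)&(P[:,2]<.09)];print("foot top z",np.median(f[:,2]),len(f))
b=P[(P[:,2]>.213)&(P[:,2]<.225)];print(np.linalg.lstsq(np.c_[b[:,:2],np.ones(len(b))],b[:,2],rcond=None)[0])
E
```

```text
[0.56473775 0.19457881 0.37280405] [-0.43250584  0.02015206 -0.10920912] [-0.10068168  0.04611822  0.01628559] 12.55
shift [-2.2 -0.4 -0. ] turn [ 0.02 -0.01  0.  ]
foot 168 ((0.5616464614868164, 0.19427242875099182), (0.08937110751867294, 0.06757776439189911), 81.97638702392578)
bar top z 0.21711337949382686 98
foot top z 0.08228618455295855 174
[-0.00855441  0.01358324  0.21962943]
```

View pics/side6.png

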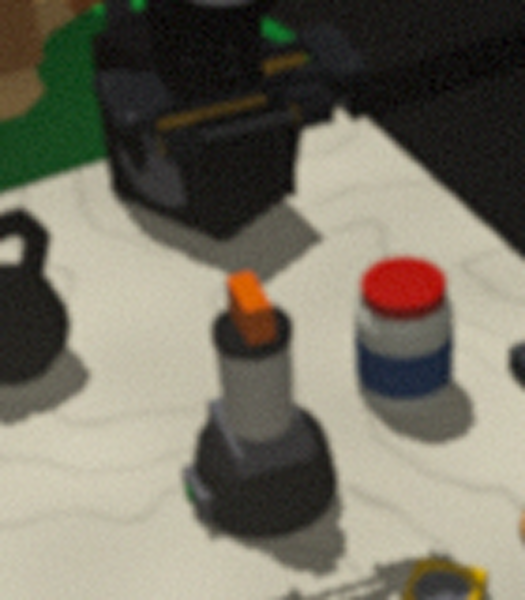

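The cup stands seated and upright on the base with the gripper clear. The foot's top is at z 0.082 as expected, and the bar top is at 0.217 (nominal 0.218). Handing in.

```bash
python3 -c "
from rig import robot
print(robot.hand_in())"
```

```text
the job is handed in; nothing more can be done
None
```

The white cup is seated on the blender base and released, and the job was handed in at about 12.6 s of robot time. I took the cup by the bar on its lid, carried it over the base, and turned it about 7° to line its sockets up with the pegs. I then lowered it in small steps until it touched down at the expected height, with only about 5 N of contact, and backed the gripper straight up.

**Seating:** the foot's top measured 82 mm above the shelf (nominal 82) and the bar top 217 mm (nominal 218). The bar top was level to within about 1°. The foot's yaw was 82.0°, against 82.2° for the line through the pegs, and no force built up before the final contact. The pegs inside the sockets can't be seen, so flush seating is inferred from these heights.

**Other objects:** none looked moved in the last side view, but I did not measure their positions again.

**Disagreements:**
- Colour and depth in the camera pictures were about 1 px apart, and the two cameras differed by about 3–4 mm. I therefore placed the cup using the base-to-cup offset, on which they agreed to about 1 mm.
- The shift printed by my last check (about -2 mm) only compared against an earlier target I had already replaced.

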